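Change the sample on the conductivity stand

TASK

Clear the wooden bar off the two-forked conductivity stand first and lay it flat in the shallow tray. Then take the metal bar out of the covered bin through the slot in its wall, without forcing it: lift its free end over the stop lip and draw it out at a slant. Lay it level and centred in both forks of the stand, and leave the battery box, the lamp and the meter where they are.

Things in the scene. Friction and masses are not known exactly. Their poses are not given: they have to be found in the camera images.
- metal_bar_center (a point): Plain square aluminium bar, 200 x 12 x 12 mm, about 90 g. Point: its centre; x along its length (as the bin's x at the start), z up. It starts level on the bin's floor, its centre at bin x = +3 to +9 mm, so about 94 mm pokes out of the slot, its end 3 to 9 mm short of the lip. With its inner end near the floor, a slant of 11 to 16 degrees (free end up) clears lip and lintel.
- bin: Grey bar bin with fixed clear cover, fast to the table. Origin on the table under the slot's middle, at the slotted wall's outer face; -x points out of the slot to the stop lip, z up. Inner floor 34 mm up, cover top 92 mm, inside from x = 6 to 126 mm, 70 mm wide. A foot strip 60 mm wide and 6 mm high joins bin and lip.
- slot (a point): Centre of the upright slot, on the outer face of the 6 mm thick wall, axes as the bin's. The slot is 20 mm wide (y) and 46 mm high: from the floor, 34 mm above the table, to the lintel at 80 mm. The lintel stops the bar from being lifted level over the lip.
- lip_top (a point): Middle of the stop lip's top edge, 72 mm above the table; the lip is an upright plate 60 mm wide, its inner face at bin x = -100 mm. On its inner side a ledge 24 mm wide (bin x = -78 to -100 mm, top 34 mm up) carries the bar's free end. Between ledge and wall (bin x = -78 to 0) the bar spans free air and can be gripped from above across its width.
- wood_bar_center (a point): The wooden bar lying in the stand's forks at the start, square, 180 x 20 x 20 mm, about 50 g. The point is its centre; x along its length, z up.
- stand: Conductivity stand, fast to the table: white base 200 x 80 x 12 mm with two upright steel forks 160 mm apart (at x = -80 and +80 mm, each 8 mm thick along x). Origin under the centre of the base, on the table; x along the line from fork to fork, z up. Seat of each fork 50 mm above the table, open upward, 26 mm wide (y) between prongs that reach 72 mm.
- tray: Shallow white open tray, fast to the table, 230 x 120 mm outside and 30 mm high, walls and floor 4 mm thick. Origin under its centre, on the table; x along its length. Tray and stand may have changed places.
- battery_box: Bystander: black battery holder with two cells, 72 x 36 x 21 mm. Origin under its centre.
- lamp: Bystander: small lamp on a round black base, 56 mm across, 52 mm high. Origin under its centre.
- meter: Bystander: black hand meter lying flat, 140 x 75 x 36 mm. Origin under its centre.

How it is judged:
By the outcome, as a careful person would: the job done as asked, in the order asked, and still so for the second after the job is handed in, with the robot touching nothing.
It also fails if it takes over 54 s, if anything falls off the work surface, if the arm or the gripper's body presses on something with over 40 N, if the wrist force passes 120 N, or if a joint passes its speed limit or range.

ROBOT

A 6-joint arm with a two-finger parallel gripper is mounted at the origin on the work surface. World frame = base frame: x ahead of the robot, y to its left, z up, the work surface at z = 0. Lengths are in m, angles in rad, forces in N, time in s.
With the tool pointing down it reaches from about 0.375 to 0.9 m from the base axis. Payload 3.1 kg.
Tool frame: the origin (TCP) lies on the front face of the gripper's body, between the roots of the fingers; the fingertips stand 73 mm ahead of it and the grasp point (between the pads) lies 54 mm ahead of it (manip.tips_ahead is the distance from the TCP to the fingertips, in m); z points along the fingers, y is the line along which they close (so a half turn about z gives the same grasp; the last joint's range is limited). The gripper opens to 85 mm and grips with 20 to 120 N. Pads are 22 mm wide; open, the fingers measure 114 mm over their backs; the gripper's body (76 mm by 85 mm) begins 54 mm behind the grasp point. The pads swing forward as they close: fully open they stand 13 mm farther back than shut.
Start: joints at [-1.403, 0.527, 1.433, -0, 1.181, -0.178], TCP at [0.212, -0.588, 0.304] pointing down, gripper open.
Joint ranges: [-3.08, 3.08], [-0.75, 2.2], [0.22, 2.44], [-1.43, 4.57], [0, 2.65], [-2.85, 2.85]. Speed limits (rad/s): [2.79, 2.79, 3.14, 3.14, 3.14, 3.14].

INTERFACE

Orientations are given as a unit quaternion [x, y, z, w].
In Python, from station import sense, eyes, workorder, manip gives the robot as it stands.
- The arm moves only by the shell command python3 -m inch 'ROWS' [OPENING] [FORCE]. ROWS is JSON, a list of rows, each an object of numbers: "dx", "dy", "dz": the shift along the tool's x, y, z in cm; "wx", "wy", "wz": the turn, a rotation vector about the tool's x, y, z in degrees. In form: [{"dx": .., "dy": .., "dz": .., "wx": .., "wy": .., "wz": ..}, ...]. A call has 1 to 10 rows; each row shifts and turns the commanded pose from where the row before left it, along the tool's axes as they then stand; what a row does not reach is not made up. A row lasts 1/8 s, in which the tool goes at most 62.5 mm and 10.7 degrees, less where a joint would pass 70% of its speed; a pose out of reach is approached as far as the arm can. A call with a gripper value outside its range is refused whole. OPENING is the opening, from 0 (shut) to 1 (fully open), set as the call begins (- or left out, the last holds). The fingers move at their own pace and stop on an object; FORCE is the grip in N (left out, the last holds). Time passes only in rows, so rows that do not move let the fingers close. It gives the time, the measured TCP pose, the force, the opening and the grip force at its end, in the units of the state.
- sense(): the state, without advancing time (a new reading comes with each control period).
- eyes.snapshot(name): name is "scene" or "top"; returns the picture (420x560x3 uint8, red, green, blue); there is no depth.
- eyes.camera_params(name): a dict with "fx", "fy", "cx", "cy" (pixels), "rvec" (rotation vector, rad) and "tvec" (3), from world to camera coordinates, as OpenCV has them. Camera axes: x right, y down, z forward; pixel columns grow to the right and rows downward; lengths in m; the calibration is good to about 2 mm. A picture is of the moment at which its call begins. camera_params takes no time and is no camera call.
- workorder.sign_off(): hands the job in; it is judged then, once.
The state is a dict: "t": time; "q": joint angles; "qd": joint speeds; "tau": joint torques, N m; "tcp_pos": TCP position; "tool_rot": TCP orientation; "force": force on the tool from outside, world axes, zero at the start; "ft_torque": the same for the moment, N m; "finger_gap": opening from 0.0 (shut) to 1.0 (fully open); "gripper_force": force on a finger pad.
Only numpy, scipy, OpenCV 4.12 (cv2) and the standard library are available. Lean on these libraries where they do the work, as an engineer would, in place of code of your own. Each camera call takes 0.05 s, during which the arm holds its last target. There are 200 camera calls.

## Working session

There is one attempt and no reset: what is moved stays moved. The work goes in short steps, Python scripts to look and compute and a shell command to move; the robot and the scene stay as the last step left them, time stands still between calls to the robot, and variables do not carry over. Pictures are saved under pics/ and viewed, at most 10 in all, crops included, and the job is handed in when it is done.

```bash
mkdir -p pics; ls
python3 - <<'E'
from station import sense, eyes
import cv2
for n in("scene","top"):
    im=eyes.snapshot(n)
    cv2.imwrite(f"pics/{n}0.png",cv2.resize(im[:,:,::-1],(800,600),interpolation=cv2.INTER_CUBIC))
    print(eyes.camera_params(n))
s=sense();print(s)
E
```

```text
pics
{'fx': 382.5360553614436, 'fy': 382.5360553614436, 'cx': 281.99144750479013, 'cy': 211.6748956267658, 'rvec': array([ 0.71911182,  2.47343172, -1.34310485]), 'tvec': array([ 0.53372643, -0.10790719,  1.12123972])}
{'fx': 427.0614999871584, 'fy': 427.0614999871584, 'cx': 284.3102829678982, 'cy': 208.8430824431571, 'rvec': array([ 2.1183501 , -2.15924964,  0.19070593]), 'tvec': array([-0.03629129,  0.61357282,  0.86185948])}
{'t': 0.1, 'q': array([-1.40345389e+00,  5.28385055e-01,  1.43377278e+00,  1.60349618e-05,
        1.18142041e+00, -1.78452200e-01]), 'qd': array([-0.00019873, -0.00110221, -0.00345694, -0.00049238, -0.0007612 ,
        0.00036142]), 'tau': array([-3.53186388e-04, -4.43303382e+01, -1.78586519e+01, -1.53065394e-04,
        3.86610656e-03,  1.61876272e-05]), 'tcp_pos': array([ 0.21181362, -0.58747588,  0.3030245 ]), 'tool_rot': array([ 9.85090495e-01,  1.72034097e-01,  1.29290505e-05, -9.92741688e-04]), 'force': array([0.33524954, 1.34527615, 0.76481409]), 'ft_torque': array([ 0.00867051, -0.006924  , -0.02604218]), 'gripper_force': 0.0, 'finger_gap': 0.9984485395786391}
```

View pics/scene0.png

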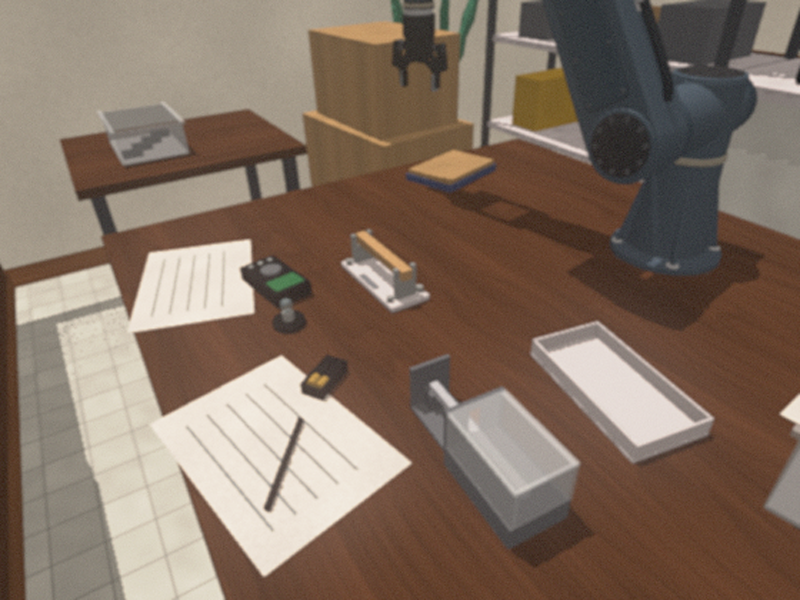

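View pics/top0.png

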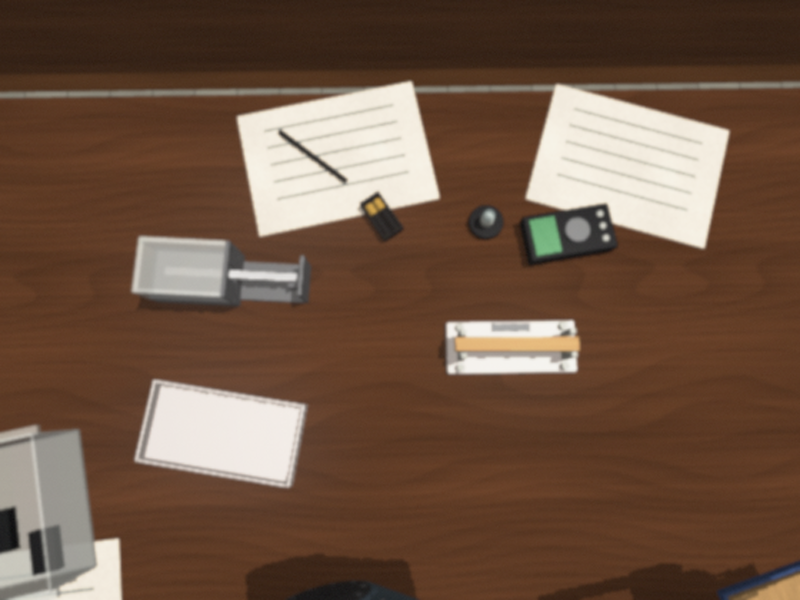

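The scene view shows the stand with its wooden bar at (385,265), the bin at (510,460) with its lip at (430,380), and the tray at (620,390). In the top view the stand is at (512,346), the bin slot at about (235,273), the lip at (303,278) and the tray at (221,433). I'll enlarge these for the detail.

```bash
cat > h.py <<'E'
import numpy as np,cv2
from scipy.optimize import least_squares
from station import sense, eyes
C={n:eyes.camera_params(n) for n in("scene","top")}
def K(c): return np.array([[c['fx'],0,c['cx']],[0,c['fy'],c['cy']],[0,0,1]])
def proj(n,P):
    c=C[n]; return cv2.projectPoints(np.array(P,float).reshape(-1,3),c['rvec'],c['tvec'],K(c),None)[0][:,0]
def ray(n,uv):
    c=C[n];R=cv2.Rodrigues(c['rvec'])[0]
    return -R.T@c['tvec'], R.T@np.linalg.inv(K(c))@[uv[0],uv[1],1]
def atz(n,uv,z):
    o,d=ray(n,uv); return o+d*(z-o[2])/d[2]
def tri(uvt,uvs):
    r=least_squares(lambda P:np.r_[proj("top",P)[0]-uvt,proj("scene",P)[0]-uvs],[.5,0,.05]); return r.x,np.abs(r.fun).max()
def tiles(out,specs,w=100,h=75):
    ims={n:eyes.snapshot(n)[:,:,::-1] for n in {s[0] for s in specs}}
    t=[cv2.resize(ims[n][y:y+h,x:x+w],None,fx=4,fy=4,interpolation=cv2.INTER_CUBIC) for n,x,y in specs]
    cv2.imwrite(out,np.vstack([np.hstack(t[i:i+2]) for i in range(0,len(t),2)]))
E
python3 - <<'E'
from h import *
tiles("pics/t1.png",[("top",308,208),("scene",225,150),("top",135,150),("scene",280,245)])
E
```

```text
(no output)
```

View pics/t1.png

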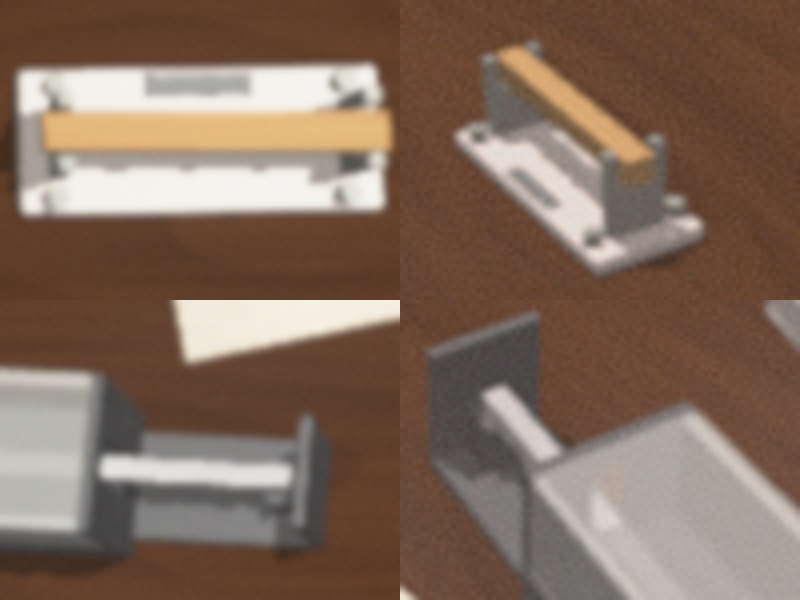

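Run:
```python
from h import *
def o(t,u,v):
    x,y={1:(308,208),2:(225,150),3:(135,150),4:(280,245)}[t]; u%=400;v%=300
    return np.array([(u+.5)/4-.5+x,(v+.5)/4-.5+y])
pr=lambda n,r:print(n,np.round(r[0]*1000,1),round(r[1],2))
pr("woodL",tri(o(1,44,131),o(2,639,160)))
pr("woodR",tri(o(1,391,131),o(2,510,48)))
for p in[(18,72),(376,66),(385,208),(22,215)]: print("base",np.round(atz("top",o(1,*p),.012)*1000,1))
for p in[(600,272),(702,226),(457,135)]: print("baseS",np.round(atz("scene",o(2,*p),.012)*1000,1))
pr("lipA",tri(o(3,308,416),o(4,430,352)))
pr("lipB",tri(o(3,297,545),o(4,538,315)))
pr("cov A",tri(o(3,100,372),o(4,535,472)))
pr("cov B",tri(o(3,85,535),o(4,690,405)))
pr("barend",tri(o(3,292,476),o(4,494,389)))
print("bar wall",np.round(atz("top",o(3,102,467),.046)*1000,1),"barend",np.round(atz("top",o(3,292,476),.046)*1000,1))
for p in [(145,432),(140,540),(298,438)]: print("foot",np.round(atz("top",o(3,*p),.006)*1000,1))
for p in [(152,381),(305,404),(291,487),(136,461)]: print("tray",np.round(atz("top",np.array(p)*.7,.03)*1000,1))
for p in [(598,323),(711,417),(636,457),(532,345)]: print("trayS",np.round(atz("scene",np.array(p)*.7,.03)*1000,1))
```

```text
woodL [ 543.1 -118.2   70.3] 0.71
woodR [ 538.8 -296.9   73.1] 0.25
base [ 580.6 -109.5   12. ]
base [ 580.2 -308.8   12. ]
base [ 501.6 -308.6   12. ]
base [ 501.7 -109.3   12. ]
baseS [ 584.5 -102.9   12. ]
baseS [ 503.4 -111.4   12. ]
baseS [ 580.9 -308.5   12. ]
lipA [676.9 104.   73.5] 0.21
lipB [612.3 107.2  68.9] 2.16
cov A [695.  209.9  93.5] 0.9
cov B [612.9 213.4  91.6] 0.59
barend [649.9 116.9  47. ] 0.03
bar wall [656.9 219.6  46. ] barend [650.1 117.   46. ]
foot [685.4 207.2   6. ]
foot [623.4 208.5   6. ]
foot [680.4 120.6   6. ]
tray [498.2 333.7  30. ]
tray [459.8 105.3  30. ]
tray [341.2 124.8  30. ]
tray [382.6 351.3  30. ]
trayS [343.9 130.8  30. ]
trayS [383.7 349.4  30. ]
trayS [514.8 341.   30. ]
trayS [469.  115.7  30. ]
```

Heights and sizes fit: wood top about 71 mm, lip 72, cover 92, tray about 230 long. The stand is at (0.541,-0.209) with x along world y, the bin is yawed about 3.3° and the tray centre is (0.42,0.229) at 9.5°. Now I'll approach the wooden bar.

```bash
cat >> h.py <<'E'
from scipy.spatial.transform import Rotation as R
def to(P,yaw,tilt=0):
    """cm in current tool axes and rotvec deg to reach TCP P; yaw of tool x; tilt about tool y (deg)"""
    s=sense();Rc=R.from_quat(s['tool_rot']);Rt=R.from_euler('z',yaw,degrees=True)*R.from_euler('x',180,degrees=True)*R.from_euler('y',tilt,degrees=True)
    print("t",round(s['t'],2),"tcp",np.round(s['tcp_pos']*1000,1),"gap",round(s['finger_gap'],3),"F",np.round(s['force'],1),"gf",round(s['gripper_force'],1))
    print("shift cm",np.round(Rc.inv().apply(np.array(P)-s['tcp_pos'])*100,2),"turn deg",np.round((Rc.inv()*Rt).as_rotvec(degrees=True),2))
E
python3 -m inch '[{"wz":-10},{"wz":-10},{"wz":-10},{"wz":-10},{"wz":-10},{"wz":-10},{"wz":-10}]' 0.6 60
python3 -m inch '[{"dx":3.8,"dy":3.3,"dz":1.0},{"dx":3.8,"dy":3.3,"dz":1.0},{"dx":3.8,"dy":3.3,"dz":1.0},{"dx":3.8,"dy":3.3,"dz":1.0},{"dx":3.8,"dy":3.3,"dz":1.0},{"dx":3.8,"dy":3.3,"dz":1.0},{"dx":3.8,"dy":3.3,"dz":1.0},{"dx":3.8,"dy":3.3,"dz":1.0},{"dx":3.8,"dy":3.3,"dz":1.0},{"dx":3.8,"dy":3.3,"dz":1.0}]'
python3 -c "
from h import *
from station import manip
print(manip.tips_ahead);to([.541,-.207,.127],89)"
```

```text
0.0726
t 0.2 tcp [ 211.8 -587.6  303.3] gap 0.999 F [0.1 0.9 0.1] gf 0.0
shift cm [ 43.87 -24.63  17.67] turn deg [-6.000e-02 -6.000e-02 -6.919e+01]invalid input at $[0]: expected keys dx, dy, dz, wx, wy, wz
invalid input at $[0]: expected keys dx, dy, dz, wx, wy, wz
```

```bash
python3 -m inch '[{"dx":0,"dy":0,"dz":0,"wx":0,"wy":0,"wz":-10},{"dx":0,"dy":0,"dz":0,"wx":0,"wy":0,"wz":-10},{"dx":0,"dy":0,"dz":0,"wx":0,"wy":0,"wz":-10},{"dx":0,"dy":0,"dz":0,"wx":0,"wy":0,"wz":-10},{"dx":0,"dy":0,"dz":0,"wx":0,"wy":0,"wz":-10},{"dx":0,"dy":0,"dz":0,"wx":0,"wy":0,"wz":-10},{"dx":0,"dy":0,"dz":0,"wx":0,"wy":0,"wz":-9}]' 0.6 60
python3 -m inch '[{"dx":3.8,"dy":3.3,"dz":1,"wx":0,"wy":0,"wz":0},{"dx":3.8,"dy":3.3,"dz":1,"wx":0,"wy":0,"wz":0},{"dx":3.8,"dy":3.3,"dz":1,"wx":0,"wy":0,"wz":0},{"dx":3.8,"dy":3.3,"dz":1,"wx":0,"wy":0,"wz":0},{"dx":3.8,"dy":3.3,"dz":1,"wx":0,"wy":0,"wz":0},{"dx":3.8,"dy":3.3,"dz":1,"wx":0,"wy":0,"wz":0},{"dx":3.8,"dy":3.3,"dz":1,"wx":0,"wy":0,"wz":0},{"dx":3.8,"dy":3.3,"dz":1,"wx":0,"wy":0,"wz":0},{"dx":3.8,"dy":3.3,"dz":1,"wx":0,"wy":0,"wz":0},{"dx":3.8,"dy":3.3,"dz":1,"wx":0,"wy":0,"wz":0}]'
python3 -c "
from h import *
to([.541,-.207,.127],89)"
```

```text
t: 1.08
tcp_pos: [0.2118, -0.5878, 0.3036]
tool_rot: [0.713, 0.702, 0.0, -0.0]
force: [-0.2, 0.7, 0.4]
finger_gap: 0.604
gripper_force: 0.0
t: 2.33
tcp_pos: [0.5507, -0.2136, 0.2035]
tool_rot: [0.714, 0.7, -0.0, 0.0]
force: [1.2, 0.0, 0.5]
finger_gap: 0.604
gripper_force: 0.0
t 2.33 tcp [ 550.7 -213.6  203.5] gap 0.604 F [1.2 0.  0.5] gf 0.0
shift cm [ 0.64 -0.98  7.65] turn deg [ 0.    0.01 -0.19]
```

```bash
python3 -m inch '[{"dx":0.65,"dy":-1,"dz":2.5,"wx":0,"wy":0,"wz":0},{"dx":0,"dy":0,"dz":2.5,"wx":0,"wy":0,"wz":0},{"dx":0,"dy":0,"dz":1.6,"wx":0,"wy":0,"wz":0},{"dx":0,"dy":0,"dz":1,"wx":0,"wy":0,"wz":0},{"dx":0,"dy":0,"dz":0,"wx":0,"wy":0,"wz":0}]'
python3 -m inch '[{"dx":0,"dy":0,"dz":0,"wx":0,"wy":0,"wz":0},{"dx":0,"dy":0,"dz":0,"wx":0,"wy":0,"wz":0},{"dx":0,"dy":0,"dz":0,"wx":0,"wy":0,"wz":0},{"dx":0,"dy":0,"dz":0,"wx":0,"wy":0,"wz":0},{"dx":0,"dy":0,"dz":0,"wx":0,"wy":0,"wz":0},{"dx":0,"dy":0,"dz":0,"wx":0,"wy":0,"wz":0}]' 0 50
python3 -m inch '[{"dx":0,"dy":0,"dz":-1,"wx":0,"wy":0,"wz":0},{"dx":0,"dy":0,"dz":-2,"wx":0,"wy":0,"wz":0},{"dx":0,"dy":0,"dz":-4,"wx":0,"wy":0,"wz":0},{"dx":0,"dy":0,"dz":-2,"wx":0,"wy":0,"wz":0}]'
python3 -c "
from h import *
tiles('pics/t2.png',[('top',308,198),('scene',220,135)])
to([.42,.229,.20],80.5)"
```

```text
t: 2.95
tcp_pos: [0.5397, -0.2084, 0.1274]
tool_rot: [0.715, 0.7, -0.0, -0.0]
force: [-0.2, 0.0, -0.2]
finger_gap: 0.603
gripper_force: 0.0
t: 3.7
tcp_pos: [0.5403, -0.2086, 0.1289]
tool_rot: [0.714, 0.7, 0.0, 0.001]
force: [0.0, -0.1, 5.5]
finger_gap: 0.218
gripper_force: 50.4
t: 4.2
tcp_pos: [0.5402, -0.2083, 0.2199]
tool_rot: [0.714, 0.7, 0.0, 0.001]
force: [0.5, -0.3, -1.2]
finger_gap: 0.221
gripper_force: 49.7
t 4.3 tcp [ 540.8 -208.6  220.5] gap 0.218 F [ 0.7  0.5 -0.2] gf 49.7
shift cm [ 43.51 -12.99   1.88] turn deg [0.26 0.13 8.32]
```

View pics/t2.png

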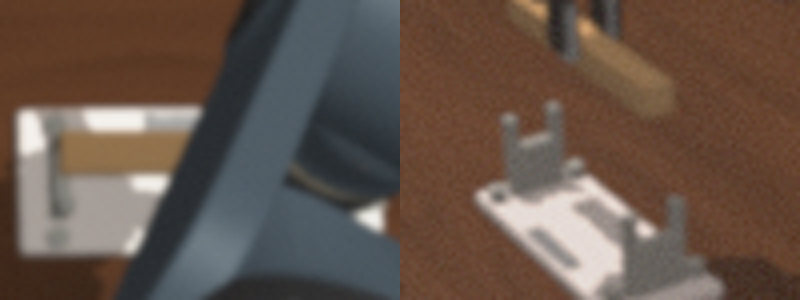

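The right tile shows the wooden bar held level between the fingers above the now empty forks, near end at (660,100). Next I'll carry it to the tray.

```bash
python3 -m inch '[{"dx":4.35,"dy":-1.3,"dz":0,"wx":0,"wy":0,"wz":0},{"dx":4.35,"dy":-1.3,"dz":0,"wx":0,"wy":0,"wz":0},{"dx":4.35,"dy":-1.3,"dz":0,"wx":0,"wy":0,"wz":0},{"dx":4.35,"dy":-1.3,"dz":0,"wx":0,"wy":0,"wz":0},{"dx":4.35,"dy":-1.3,"dz":0,"wx":0,"wy":0,"wz":0},{"dx":4.35,"dy":-1.3,"dz":0,"wx":0,"wy":0,"wz":0},{"dx":4.35,"dy":-1.3,"dz":0,"wx":0,"wy":0,"wz":0},{"dx":4.35,"dy":-1.3,"dz":0,"wx":0,"wy":0,"wz":0},{"dx":4.35,"dy":-1.3,"dz":0,"wx":0,"wy":0,"wz":0},{"dx":4.35,"dy":-1.3,"dz":0,"wx":0,"wy":0,"wz":0}]'
python3 -m inch '[{"dx":0,"dy":0,"dz":3,"wx":0,"wy":0,"wz":8.3},{"dx":0,"dy":0,"dz":4,"wx":0,"wy":0,"wz":0},{"dx":0,"dy":0,"dz":2,"wx":0,"wy":0,"wz":0},{"dx":0,"dy":0,"dz":0,"wx":0,"wy":0,"wz":0}]'
python3 -c "
from h import *
to([.42,.229,.083],80.5)
tiles('pics/t3.png',[('top',80,245),('scene',365,200)],140,110)"
```

```text
t: 5.55
tcp_pos: [0.4177, 0.2306, 0.217]
tool_rot: [0.714, 0.7, -0.001, -0.001]
force: [0.6, 0.1, -0.5]
finger_gap: 0.218
gripper_force: 49.7
t: 6.05
tcp_pos: [0.4173, 0.229, 0.1259]
tool_rot: [0.763, 0.646, -0.003, -0.001]
force: [0.4, -0.3, -1.3]
finger_gap: 0.219
gripper_force: 49.7
t 6.05 tcp [417.3 229.  125.9] gap 0.219 F [ 0.4 -0.3 -1.3] gf 49.7
shift cm [0.05 0.29 4.29] turn deg [-0.3   0.14  0.02]
```

```bash
python3 -c "
import cv2
im=cv2.imread('pics/t3.png');print(im.shape);cv2.imwrite('pics/t3s.png',cv2.resize(im,(800,314)))"
```

```text
(440, 1120, 3)
```

View pics/t3s.png

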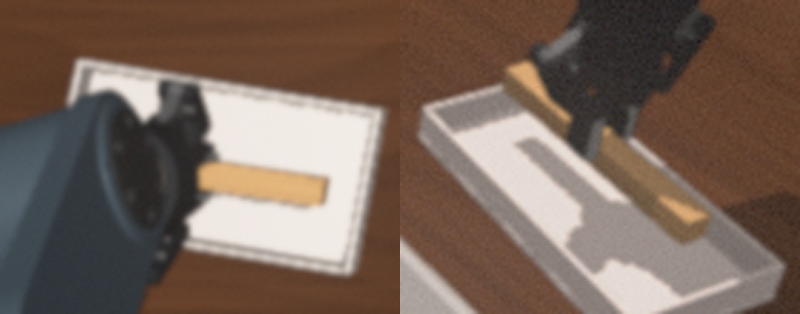

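The bar hovers over the tray, aligned with it, its ends inside the walls (end at (325,190) in the top tile). Lowering it now.

```bash
python3 -m inch '[{"dx":0,"dy":0.3,"dz":2,"wx":0,"wy":0,"wz":0},{"dx":0,"dy":0,"dz":1.5,"wx":0,"wy":0,"wz":0},{"dx":0,"dy":0,"dz":0.5,"wx":0,"wy":0,"wz":0},{"dx":0,"dy":0,"dz":0.1,"wx":0,"wy":0,"wz":0},{"dx":0,"dy":0,"dz":0,"wx":0,"wy":0,"wz":0}]'
```

```text
t: 6.78
tcp_pos: [0.4219, 0.229, 0.0872]
tool_rot: [0.763, 0.646, 0.0, 0.0]
force: [0.9, 0.3, 0.4]
finger_gap: 0.217
gripper_force: 49.7
```

```bash
python3 -m inch '[{"dx":0,"dy":0,"dz":0.2,"wx":0,"wy":0,"wz":0},{"dx":0,"dy":0,"dz":0.1,"wx":0,"wy":0,"wz":0},{"dx":0,"dy":0,"dz":0,"wx":0,"wy":0,"wz":0}]'
python3 -m inch '[{"dx":0,"dy":0,"dz":0.1,"wx":0,"wy":0,"wz":0},{"dx":0,"dy":0,"dz":0.1,"wx":0,"wy":0,"wz":0},{"dx":0,"dy":0,"dz":0,"wx":0,"wy":0,"wz":0}]'
```

```text
t: 7.15
tcp_pos: [0.4218, 0.2289, 0.0839]
tool_rot: [0.763, 0.646, -0.0, -0.0]
force: [0.6, -0.2, -1.4]
finger_gap: 0.22
gripper_force: 49.7
t: 7.52
tcp_pos: [0.4218, 0.2289, 0.0829]
tool_rot: [0.763, 0.646, 0.0, 0.0]
force: [-1.9, -0.2, 10.1]
finger_gap: 0.221
gripper_force: 51.0
```

```bash
python3 -m inch '[{"dx":0,"dy":0,"dz":0,"wx":0,"wy":0,"wz":0},{"dx":0,"dy":0,"dz":0,"wx":0,"wy":0,"wz":0},{"dx":0,"dy":0,"dz":0,"wx":0,"wy":0,"wz":0},{"dx":0,"dy":0,"dz":-1,"wx":0,"wy":0,"wz":0},{"dx":0,"dy":0,"dz":-4,"wx":0,"wy":0,"wz":0},{"dx":0,"dy":0,"dz":-5,"wx":0,"wy":0,"wz":-6.2},{"dx":0,"dy":0,"dz":-4,"wx":0,"wy":0,"wz":0},{"dx":0,"dy":0,"dz":0,"wx":0,"wy":0,"wz":0}]' 0.5
python3 -c "
from h import *
to([.6530,.165,.20],86.6)"
```

```text
t: 8.52
tcp_pos: [0.4233, 0.2294, 0.2253]
tool_rot: [0.727, 0.687, 0.004, 0.002]
force: [-0.6, 0.1, -0.3]
finger_gap: 0.498
gripper_force: 0.0
t 8.53 tcp [423.3 229.4 225.3] gap 0.498 F [-0.6  0.1 -0.3] gf 0.0
shift cm [-5.13 23.28  2.69] turn deg [ 0.43 -0.15  0.13]
```

```bash
python3 -m inch '[{"dx":-1.02,"dy":4.66,"dz":0,"wx":0,"wy":0,"wz":0},{"dx":-1.02,"dy":4.66,"dz":0,"wx":0,"wy":0,"wz":0},{"dx":-1.02,"dy":4.66,"dz":0,"wx":0,"wy":0,"wz":0},{"dx":-1.02,"dy":4.66,"dz":0,"wx":0,"wy":0,"wz":0},{"dx":-1.02,"dy":4.66,"dz":0,"wx":0,"wy":0,"wz":0},{"dx":0,"dy":0,"dz":3,"wx":0,"wy":0,"wz":0},{"dx":0,"dy":0,"dz":0,"wx":0,"wy":0,"wz":0},{"dx":0,"dy":0,"dz":0,"wx":0,"wy":0,"wz":0}]'
python3 -c "
from h import *
to([.6530,.165,.097],86.6)
ims=[eyes.snapshot('top')[215:315,80:230,::-1],eyes.snapshot('scene')[210:310,260:410,::-1]]
cv2.imwrite('pics/t4.png',cv2.resize(np.vstack(ims),None,fx=3,fy=3,interpolation=2))"
```

```text
t: 9.52
tcp_pos: [0.6507, 0.1648, 0.1914]
tool_rot: [0.727, 0.687, -0.001, -0.001]
force: [-0.4, 0.7, -0.1]
finger_gap: 0.502
gripper_force: 0.0
t 9.53 tcp [650.7 164.8 191.4] gap 0.502 F [-0.4  0.7 -0.1] gf 0.0
shift cm [0.03 0.25 9.44] turn deg [-0.11  0.01  0.13]
```

View pics/t4.png

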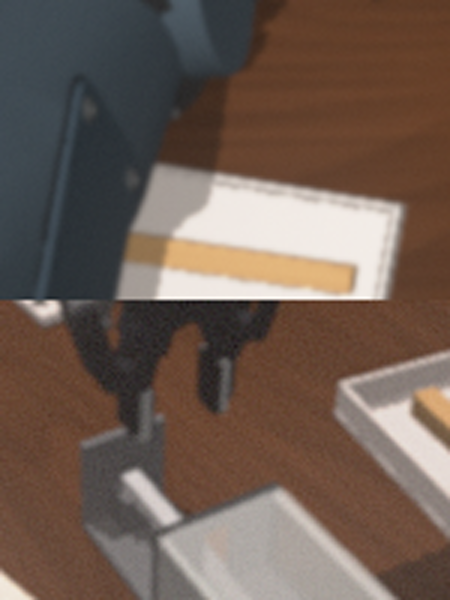

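The wooden bar lies flat in the tray ((245,260) in the upper tile), and the fingers straddle the metal bar over the gap ((130,430) and (215,400) in the lower tile). Descending and gripping next.

```bash
python3 -m inch '[{"dx":0,"dy":0.25,"dz":3,"wx":0,"wy":0,"wz":0},{"dx":0,"dy":0,"dz":3,"wx":0,"wy":0,"wz":0},{"dx":0,"dy":0,"dz":2.4,"wx":0,"wy":0,"wz":0},{"dx":0,"dy":0,"dz":1,"wx":0,"wy":0,"wz":0},{"dx":0,"dy":0,"dz":0,"wx":0,"wy":0,"wz":0}]'
python3 -m inch '[{"dx":0,"dy":0,"dz":0,"wx":0,"wy":0,"wz":0},{"dx":0,"dy":0,"dz":0,"wx":0,"wy":0,"wz":0},{"dx":0,"dy":0,"dz":0,"wx":0,"wy":0,"wz":0},{"dx":0,"dy":0,"dz":0,"wx":0,"wy":0,"wz":0},{"dx":0,"dy":0,"dz":0,"wx":0,"wy":0,"wz":0},{"dx":0,"dy":0,"dz":0,"wx":0,"wy":0,"wz":0}]' 0 70
python3 -c "
from h import *
to([.6530,.165,.097],86.6)"
```

```text
t: 10.25
tcp_pos: [0.6539, 0.1647, 0.0982]
tool_rot: [0.727, 0.687, -0.0, -0.0]
force: [0.3, 0.3, -0.1]
finger_gap: 0.499
gripper_force: 0.0
t: 11.0
tcp_pos: [0.6548, 0.1646, 0.0995]
tool_rot: [0.727, 0.687, 0.001, 0.001]
force: [0.0, 0.0, 6.5]
finger_gap: 0.122
gripper_force: 69.8
t 11.0 tcp [654.8 164.6  99.5] gap 0.122 F [0.  0.  6.5] gf 69.8
shift cm [ 0.03 -0.18  0.25] turn deg [ 0.14 -0.02  0.12]
```

```bash
python3 -m inch '[{"dx":0,"dy":0,"dz":-0.15,"wx":0,"wy":0,"wz":0},{"dx":0.32,"dy":0,"dz":-0.71,"wx":0,"wy":-2.7,"wz":0},{"dx":0.32,"dy":0,"dz":-0.71,"wx":0,"wy":-2.7,"wz":0},{"dx":0,"dy":0,"dz":0,"wx":0,"wy":0,"wz":0}]'
python3 -m inch '[{"dx":0.32,"dy":0,"dz":-0.71,"wx":0,"wy":-2.7,"wz":0},{"dx":0.32,"dy":0,"dz":-0.71,"wx":0,"wy":-2.7,"wz":0},{"dx":0.32,"dy":0,"dz":-0.71,"wx":0,"wy":-2.7,"wz":0},{"dx":0,"dy":0,"dz":0,"wx":0,"wy":0,"wz":0},{"dx":0,"dy":0,"dz":0,"wx":0,"wy":0,"wz":0}]'
python3 -c "
from h import *
to([.6530,.165,.097],86.6,-13.5)
ims=[eyes.snapshot('top')[140:240,80:230,::-1],eyes.snapshot('scene')[225:325,260:410,::-1]]
cv2.imwrite('pics/t5.png',cv2.resize(np.vstack(ims),None,fx=3,fy=3,interpolation=2))"
```

```text
t: 11.5
tcp_pos: [0.6544, 0.172, 0.1135]
tool_rot: [0.726, 0.686, -0.034, 0.032]
force: [0.8, 0.2, -0.4]
finger_gap: 0.124
gripper_force: 68.9
t: 12.12
tcp_pos: [0.6548, 0.1834, 0.1325]
tool_rot: [0.722, 0.682, -0.085, 0.08]
force: [-0.0, 0.4, -0.5]
finger_gap: 0.12
gripper_force: 69.0
t 12.12 tcp [654.8 183.4 132.5] gap 0.12 F [-0.   0.4 -0.5] gf 69.0
shift cm [-0.98 -0.07  3.89] turn deg [-0.04 -0.07  0.1 ]
```

View pics/t5.png

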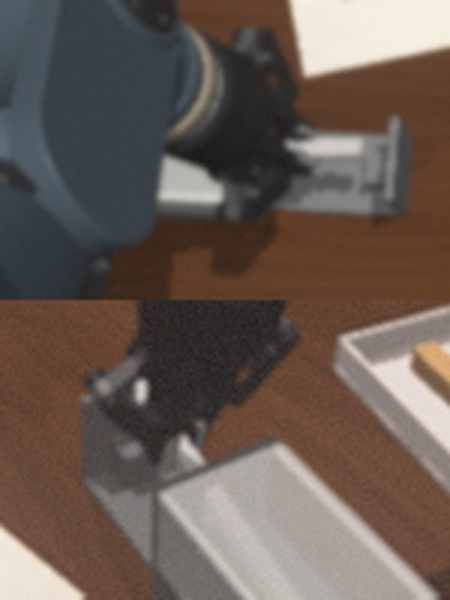

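The bar is tilted in the slot, its free end ((360,148) upper tile) short of the lip, and the forces are near zero. Drawing it out along its own axis, checking force early.

```bash
python3 -m inch '[{"dx":-1,"dy":0,"dz":0,"wx":0,"wy":0,"wz":0},{"dx":-1,"dy":0,"dz":0,"wx":0,"wy":0,"wz":0}]'
python3 -m inch '[{"dx":-1.5,"dy":0,"dz":0,"wx":0,"wy":0,"wz":0},{"dx":-1.5,"dy":0,"dz":0,"wx":0,"wy":0,"wz":0}]'
```

```text
t: 12.48
tcp_pos: [0.6538, 0.1631, 0.1377]
tool_rot: [0.722, 0.682, -0.086, 0.081]
force: [0.3, 0.5, -1.7]
finger_gap: 0.124
gripper_force: 68.9
t: 12.72
tcp_pos: [0.6523, 0.1337, 0.1452]
tool_rot: [0.722, 0.682, -0.086, 0.081]
force: [0.2, -0.2, -0.6]
finger_gap: 0.119
gripper_force: 68.9
```

Draw is free. Just before the fingertips cross the lip I'll add 3° pivoted about the slot and a small lift, so the tips clear it too.

```bash
python3 -m inch '[{"dx":0.32,"dy":0,"dz":-0.74,"wx":0,"wy":-3,"wz":0},{"dx":0,"dy":0,"dz":0,"wx":0,"wy":0,"wz":0}]'
python3 -m inch '[{"dx":-1,"dy":0,"dz":0,"wx":0,"wy":0,"wz":0},{"dx":-1.5,"dy":0,"dz":0,"wx":0,"wy":0,"wz":0}]'
python3 -m inch '[{"dx":-1.5,"dy":0,"dz":0,"wx":0,"wy":0,"wz":0},{"dx":-2,"dy":0,"dz":0,"wx":0,"wy":0,"wz":0},{"dx":-2,"dy":0,"dz":0,"wx":0,"wy":0,"wz":0},{"dx":-0,"dy":0,"dz":0,"wx":0,"wy":0,"wz":0}]'
python3 -c "
from h import *
to([.6530,.06,.25],86.6,0)"
```

```text
t: 12.98
tcp_pos: [0.6529, 0.1397, 0.1519]
tool_rot: [0.72, 0.679, -0.104, 0.099]
force: [-0.0, 0.1, -1.5]
finger_gap: 0.123
gripper_force: 68.9
t: 13.22
tcp_pos: [0.6509, 0.1151, 0.1584]
tool_rot: [0.719, 0.68, -0.105, 0.098]
force: [0.7, 0.8, -1.5]
finger_gap: 0.122
gripper_force: 68.9
t: 13.72
tcp_pos: [0.6485, 0.0613, 0.1749]
tool_rot: [0.721, 0.678, -0.104, 0.099]
force: [-0.3, -0.5, -1.4]
finger_gap: 0.125
gripper_force: 68.9
t 13.72 tcp [648.5  61.3 174.9] gap 0.125 F [-0.3 -0.5 -1.4] gf 68.9
shift cm [-2.23  0.47 -7.17] turn deg [ 0.07 16.5  -0.06]
```

Clear of the slot. Lift, level, then carry to the stand.

```bash
python3 -m inch '[{"dx":-0.8,"dy":0,"dz":-2.9,"wx":0,"wy":0,"wz":0},{"dx":-1.2,"dy":0,"dz":-4,"wx":0,"wy":0,"wz":0},{"dx":0,"dy":0,"dz":0,"wx":0,"wy":5.5,"wz":0},{"dx":0,"dy":0,"dz":0,"wx":0,"wy":5.5,"wz":0},{"dx":0,"dy":0,"dz":0,"wx":0,"wy":5.5,"wz":0},{"dx":0,"dy":0,"dz":0,"wx":0,"wy":0,"wz":-3.4},{"dx":0,"dy":0,"dz":0,"wx":0,"wy":0,"wz":0}]'
python3 -c "
from h import *
to([.541,-.261,.19],90,0)"
```

```text
t: 14.6
tcp_pos: [0.6481, 0.0639, 0.2457]
tool_rot: [0.707, 0.708, -0.0, -0.0]
force: [-0.6, -0.2, -1.0]
finger_gap: 0.121
gripper_force: 68.9
t 14.6 tcp [648.1  63.9 245.7] gap 0.121 F [-0.6 -0.2 -1. ] gf 68.9
shift cm [-32.48 -10.75   5.57] turn deg [-0.02 -0.01  0.08]
```

```bash
python3 -m inch '[{"dx":-4.06,"dy":-1.34,"dz":0,"wx":0,"wy":0,"wz":0},{"dx":-4.06,"dy":-1.34,"dz":0,"wx":0,"wy":0,"wz":0},{"dx":-4.06,"dy":-1.34,"dz":0,"wx":0,"wy":0,"wz":0},{"dx":-4.06,"dy":-1.34,"dz":0,"wx":0,"wy":0,"wz":0},{"dx":-4.06,"dy":-1.34,"dz":0,"wx":0,"wy":0,"wz":0},{"dx":-4.06,"dy":-1.34,"dz":0,"wx":0,"wy":0,"wz":0},{"dx":-4.06,"dy":-1.34,"dz":0,"wx":0,"wy":0,"wz":0},{"dx":-4.06,"dy":-1.34,"dz":0,"wx":0,"wy":0,"wz":0},{"dx":0,"dy":0,"dz":5,"wx":0,"wy":0,"wz":0},{"dx":0,"dy":0,"dz":3,"wx":0,"wy":0,"wz":0}]'
python3 -m inch '[{"dx":0,"dy":0,"dz":0,"wx":0,"wy":0,"wz":0},{"dx":0,"dy":0,"dz":0,"wx":0,"wy":0,"wz":0}]'
python3 -c "
from h import *
to([.541,-.261,.117],90,0)
tiles('pics/t6.png',[('top',308,198),('scene',225,135)])"
```

```text
t: 15.85
tcp_pos: [0.5411, -0.2612, 0.1643]
tool_rot: [0.707, 0.707, -0.0, -0.001]
force: [0.4, -0.1, -0.9]
finger_gap: 0.121
gripper_force: 68.9
t: 16.1
tcp_pos: [0.5426, -0.2612, 0.1668]
tool_rot: [0.706, 0.708, 0.0, 0.001]
force: [-0.1, -0.4, -1.1]
finger_gap: 0.118
gripper_force: 68.9
t 16.1 tcp [ 542.6 -261.2  166.8] gap 0.118 F [-0.1 -0.4 -1.1] gf 68.9
shift cm [ 0.03 -0.16  4.98] turn deg [0.09 0.07 0.13]
```

View pics/t6.png

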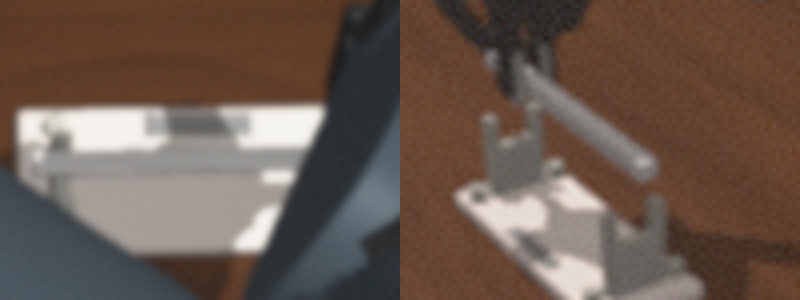

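Run:
```python
from h import *
T=lambda u,v:np.array([(u+.5)/4-.5+308,(v+.5)/4-.5+198])
S=lambda u,v:np.array([(u-400+.5)/4-.5+225,(v+.5)/4-.5+135])
r=tri(T(33,160),S(646,160));print(np.round(r[0]*1000,1),r[1])
for p in[(36,160),(300,155)]: print(np.round(atz("top",T(*p),.116)*1000,1))
```

```text
[ 544.  -108.5  116.3] 0.4237151383914579
[ 543.4 -109.6  116. ]
[ 543.4 -239.7  116. ]
```

The bar's near end is at (0.5435,-0.1085,0.116), so its centre is within 1 mm of the stand's along y and 2.5 mm off in x. I'll correct x and lower.

```bash
python3 -m inch '[{"dx":0,"dy":-0.25,"dz":1,"wx":0,"wy":0,"wz":0},{"dx":0,"dy":0,"dz":1.5,"wx":0,"wy":0,"wz":0},{"dx":0,"dy":0,"dz":1.5,"wx":0,"wy":0,"wz":0},{"dx":0,"dy":0,"dz":0.7,"wx":0,"wy":0,"wz":0},{"dx":0,"dy":0,"dz":0,"wx":0,"wy":0,"wz":0}]'
python3 -m inch '[{"dx":0,"dy":0,"dz":0.2,"wx":0,"wy":0,"wz":0},{"dx":0,"dy":0,"dz":0,"wx":0,"wy":0,"wz":0}]'
python3 -m inch '[{"dx":0,"dy":0,"dz":0.1,"wx":0,"wy":0,"wz":0},{"dx":0,"dy":0,"dz":0,"wx":0,"wy":0,"wz":0}]'
```

```text
t: 16.82
tcp_pos: [0.5388, -0.2609, 0.1177]
tool_rot: [0.706, 0.708, -0.0, -0.001]
force: [0.9, -0.1, -1.2]
finger_gap: 0.124
gripper_force: 68.9
t: 17.08
tcp_pos: [0.5393, -0.2613, 0.1171]
tool_rot: [0.706, 0.708, 0.0, 0.0]
force: [0.1, -1.0, -0.7]
finger_gap: 0.123
gripper_force: 68.9
t: 17.32
tcp_pos: [0.5392, -0.2612, 0.116]
tool_rot: [0.706, 0.708, 0.0, 0.0]
force: [-1.5, -0.5, -1.8]
finger_gap: 0.128
gripper_force: 68.9
```

```bash
python3 -m inch '[{"dx":0,"dy":0,"dz":0.1,"wx":0,"wy":0,"wz":0},{"dx":0,"dy":0,"dz":0,"wx":0,"wy":0,"wz":0}]'
python3 -m inch '[{"dx":0,"dy":0,"dz":0.1,"wx":0,"wy":0,"wz":0},{"dx":0,"dy":0,"dz":0,"wx":0,"wy":0,"wz":0}]'
python3 -c "
from h import *
tiles('pics/t7.png',[('top',308,198),('scene',225,135)])"
```

```text
t: 17.58
tcp_pos: [0.5392, -0.2612, 0.1155]
tool_rot: [0.706, 0.708, 0.0, 0.0]
force: [-0.3, 2.1, 5.4]
finger_gap: 0.122
gripper_force: 69.6
t: 17.82
tcp_pos: [0.5393, -0.2612, 0.1155]
tool_rot: [0.706, 0.708, 0.0, 0.0]
force: [-2.2, 1.6, 9.4]
finger_gap: 0.121
gripper_force: 70.5
```

View pics/t7.png

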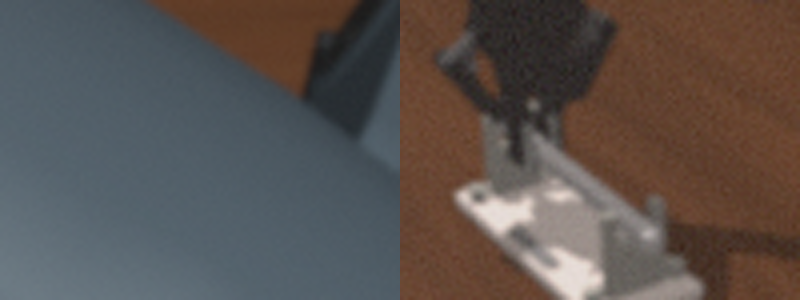

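The bar sits in both forks (near end (650,232), far end between the prongs by the fingers), and contact is felt. Releasing and backing off for a last look.

```bash
python3 -m inch '[{"dx":0,"dy":0,"dz":-0.1,"wx":0,"wy":0,"wz":0},{"dx":0,"dy":0,"dz":0,"wx":0,"wy":0,"wz":0},{"dx":0,"dy":0,"dz":0,"wx":0,"wy":0,"wz":0},{"dx":0,"dy":0,"dz":0,"wx":0,"wy":0,"wz":0},{"dx":0,"dy":0,"dz":-1,"wx":0,"wy":0,"wz":0},{"dx":0,"dy":0,"dz":-3,"wx":0,"wy":0,"wz":0},{"dx":0,"dy":0,"dz":-5,"wx":0,"wy":0,"wz":0},{"dx":0,"dy":0,"dz":-5,"wx":0,"wy":0,"wz":0}]' 0.4
python3 -m inch '[{"dx":-4,"dy":-3,"dz":0,"wx":0,"wy":0,"wz":0},{"dx":-4,"dy":-3,"dz":0,"wx":0,"wy":0,"wz":0},{"dx":-4,"dy":-3,"dz":0,"wx":0,"wy":0,"wz":0},{"dx":-4,"dy":-3,"dz":0,"wx":0,"wy":0,"wz":0},{"dx":-4,"dy":-3,"dz":0,"wx":0,"wy":0,"wz":0},{"dx":-4,"dy":-3,"dz":0,"wx":0,"wy":0,"wz":0},{"dx":0,"dy":0,"dz":0,"wx":0,"wy":0,"wz":0}]'
python3 -c "
from h import *
T=eyes.snapshot('top')[:,:,::-1];S=eyes.snapshot('scene')[:,:,::-1]
f=lambda a,x,y,w,h,k:cv2.resize(a[y:y+h,x:x+w],None,fx=k,fy=k,interpolation=2)
cv2.imwrite('pics/t8.png',np.vstack([np.hstack([f(T,308,208,100,75,4),f(S,225,150,100,75,4)]),np.hstack([cv2.resize(T,(400,300)),cv2.resize(S,(400,300))])]))"
```

```text
t: 18.92
tcp_pos: [0.539, -0.2611, 0.2566]
tool_rot: [0.706, 0.708, -0.0, -0.0]
force: [0.8, 0.3, -0.5]
finger_gap: 0.398
gripper_force: 0.0
t: 19.8
tcp_pos: [0.3573, -0.5049, 0.2556]
tool_rot: [0.708, 0.706, -0.001, 0.001]
force: [0.1, 0.7, 0.0]
finger_gap: 0.399
gripper_force: 0.0
```

View pics/t8.png

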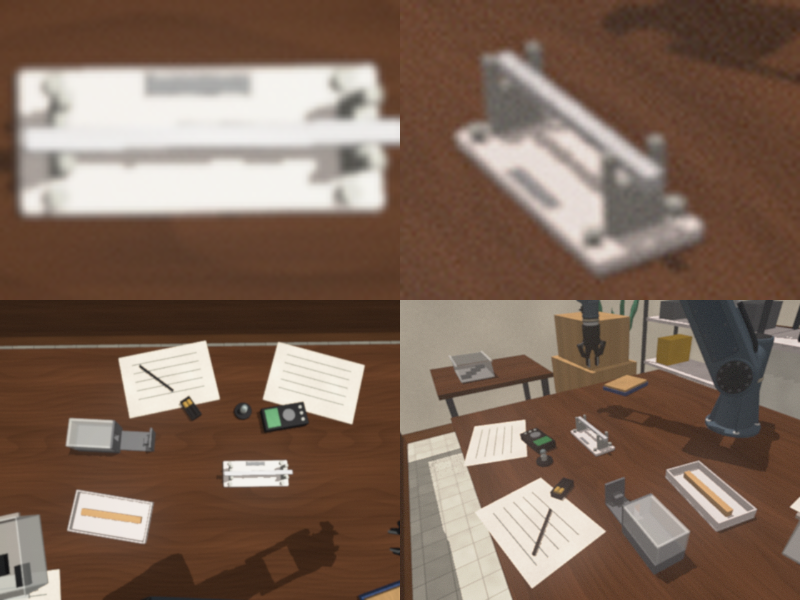

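Run:
```python
from h import *
T=eyes.snapshot('top'); 
g=T[236:248,295:425].astype(int).sum(2).max(0); print(g[:25],g[-30:])
for y in(-.109,-.309): print(proj("top",[.541,y,.062]))
S=lambda u,v:np.array([(u-400+.5)/4-.5+225,(v+.5)/4-.5+150])
for p in [(651,170),(503,53)]: print(np.round(atz("scene",S(*p),.062)*1000,1))
```

```text
[216 212 216 213 216 212 213 213 210 214 212 215 212 211 204 202 243 382
 527 619 685 706 709 709 709] [704 704 707 705 706 705 705 706 706 706 705 702 693 646 497 327 239 218
 219 220 218 220 218 219 218 217 219 219 219 219]
[[314.22476605 241.35881712]]
[[409.60594959 239.54204914]]
[ 537.3 -117.2   62. ]
[ 537. -314.   62.]
```

The right end measures 409.4 px against 409.6 expected. The slope and lateral position also match, so the bar is centred, and the wood lies in the tray with the bystanders unmoved.

```bash
python3 -c "
from station import workorder
print(workorder.sign_off())"
```

```text
the job is handed in; nothing more can be done
None
```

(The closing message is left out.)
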